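# Swap the port plug for the temperature probe on a heating bath

## Robot

A 7-joint arm with a two-finger parallel gripper is mounted at the origin on the work surface. World frame = base frame: x ahead of the robot, y to its left, z up, the work surface at z = 0. Lengths are in m, angles in rad, forces in N, time in s.
With the tool pointing down it reaches from about 0.425 to 1.025 m from the base axis. Payload 9.4 kg.
Tool frame: the origin (TCP) lies on the centre line of the jaws, within the pads' length; the fingertips stand 19 mm ahead of it and the grasp point (between the pads) is the TCP (robot.finger_overhang is the distance from the TCP to the fingertips, in m); z points along the fingers, y is the line along which they close (so a half turn about z gives the same grasp; the last joint's range is limited). The gripper opens to 93 mm and grips with 3 to 60 N. Pads are 15 mm wide; open, the fingers measure 128 mm over their backs; the gripper's body (75 mm by 188 mm) begins 65 mm behind the grasp point.
Start: joints at [-1.315, 0.599, -0.003, 1.599, 0.002, 0.943, -0.08], TCP at [0.237, 0.685, 0.238] pointing down, gripper open.
Joint ranges: [-2.57, 2.57], [-0.35, 1.97], [-1.29, 1.29], [0.11, 2.56], [-1.05, 4.19], [0.11, 1.86], [-2.63, 2.63]. Speed limits (rad/s): [2.22, 2.22, 3.01, 3.01, 3.14, 3.14, 3.14].

## Interface

Orientations are given as a unit quaternion [x, y, z, w].
In Python, from bench import robot gives the robot as it stands.
- The arm moves only by the tool carry_out, never from a script. Its arguments are lists of equal length, an entry for each row: "translation": the shift along the tool's x, y, z each as a share of 60 mm, from -1 to 1, a list of three; "roll": the turn about the tool's z as a share of 4 degrees, from -1 to 1. In form: {"translation": [[tx, ty, tz], ...], "roll": [roll, ...]}. A call has exactly 8 rows; each row shifts and turns the commanded pose from where the row before left it, along the tool's axes as they then stand; what a row does not reach is not made up. A row lasts 1/8 s, in which the tool goes at most 62.5 mm and 10.7 degrees, less where a joint would pass 70% of its speed; a pose out of reach is approached as far as the arm can. A call with a number of a shift or a turn outside -1 to 1 is refused whole. A call with a gripper value outside its range is refused whole. "gripper" is the closure, from 0 (fully open) to 1 (shut), set as the call begins (left out, the last holds). The fingers move at their own pace and stop on an object; the grip force is fixed at half the most. Time passes only in rows, so rows that do not move let the fingers close, or fill a call up. It gives the time, the measured TCP pose, the force, the opening and the grip force at its end, in the units of the state.
- robot.get_state(): the state, without advancing time (a new reading comes with each control period).
- robot.camera(name): name is "scene" or "top"; returns the picture (480x640x3 uint8, red, green, blue); there is no depth.
- robot.calibration(name): a dict with "fx", "fy", "cx", "cy" (pixels), "world_to_cam" (4x4, takes a point from world to camera coordinates). Camera axes: x right, y up, looking along -z (the intrinsics and any distortion apply to the point x, -y, -z); pixel columns grow to the right and rows downward; lengths in m; the calibration is good to about 2 mm. A picture is of the moment at which its call begins. calibration takes no time and is no camera call.
- robot.finish_job(): hands the job in; it is judged then, once.
Trained networks look in the newest picture that a camera, given by its name, has taken for a name from the list of things; names that differ only in an ending like _2 or _b are one class to them, and where a whole thing is asked for, a point or a joint stands for the part that bears it (a point fixed in the world has none). Each returns a list of dicts, best first, with "confidence" (0 to 1); they miss things now and then, are a little off and sometimes report something else, mostly with a low value. They report only what shows in the picture. A call takes as long as a camera call. They do not tell look-alikes from the thing itself.
- robot.cut_out(camera, query): "mask" (480x640 bool, what is visible of it) and "bbox" ([left, top, right, bottom] in pixels, round what is visible of it).
The state is a dict: "clock": time; "qpos": joint angles; "joint_vel": joint speeds; "tau": joint torques, N m; "tool_pos": TCP position; "orientation": TCP orientation; "force": force on the tool from outside, world axes, zero at the start; "ft_torque": the same for the moment, N m; "finger_gap": opening from 0.0 (shut) to 1.0 (fully open); "grasp_force": force on a finger pad.
Only numpy, scipy, OpenCV 4.12 (cv2) and the standard library are available. Lean on these libraries where they do the work, as an engineer would, in place of code of your own. Each camera call takes 0.05 s, during which the arm holds its last target. There are 200 camera calls.

## Task

The heating bath is to be fitted with its temperature probe. Pull the red plug out of the slanted port on the bath's cover and park it upright, fully home, in the red-ringed free hole of the white stand. Then take the blue-handled probe from the stand and push it into the slanted port until its handle sits flat on the port; leave the yellow-handled probe in the stand and everything else where it is.

Things in the scene. Friction and masses are not known exactly. Their poses are not given: they have to be found in the camera images.
- bath: White heating bath, 200 x 200 mm, fixed, yaw varies; blue control panel on its front (local -x, out to 135 mm from the centre). Origin at the centre of its underside, z up. Steel cover 115 mm up; a round lid with a black knob (top 141 mm up) on the far half, the slanted port block on the near half.
- port_mouth (a point): Centre of the mouth of the slanted port, a 44 x 44 mm aluminium block. z axis: the hole's axis, pointing out and up, 30 degrees from vertical, leaning to the bath's -x (towards the robot); y axis level. Through hole 13.5 mm diameter, chamfered, 53 mm long, free room beneath. Mouth 150 mm above the table, 65 mm in front of the bath's centre.
- plug: Red-handled plug, 60 g, starts in the slanted port. Steel shank 10 mm diameter, 40 mm long with a tapered tip, then a round red handle 22 mm diameter, 40 mm long with a white band. Origin at the shank's tip, z along the shank towards the handle (handle from z = 40 to 80 mm).
- plug_seat (a point): Centre of the underside of the plug's handle, 40 mm above the plug's tip, axes as the plug; it meets the ring's top when parked.
- probe: Blue-handled temperature probe, about 100 g, starts upright in one of the stand's holes, its handle resting on the stand's top. Steel shank 10 mm diameter, 80 mm long with a tapered tip, then a round blue handle 22 mm diameter, 40 mm long with a white band. Origin at the shank's tip, z along the shank towards the handle (handle from z = 80 to 120 mm).
- probe_seat (a point): Centre of the underside of the probe's handle, 80 mm above the probe's tip, axes as the probe; it meets the port's mouth when fully in.
- spare: Spare probe with a yellow handle and black band, otherwise the same as the blue one; stands in another hole of the stand and stays there. Origin at its tip.
- stand: White plastic stand, fixed block 70 (x) x 175 (y) x 85 (z) mm, left or right of the bath, with a row of three through holes of 14 mm along its y axis, 55 mm apart, the middle one at its centre. Origin at the centre of its underside. Which hole holds which probe varies.
- park_ring: Flat red ring fixed round the mouth of the stand's free hole, 32 mm outside, 15 mm inside diameter, 3 mm thick, lying on the stand's top. Origin at the centre of its underside, z up.
- park_top (a point): Centre of the red ring's upper face, 88 mm above the table: the mouth of the free hole.
- caddy: Grey open tray, 110 x 180 x 35 mm, fixed, on the other side from the stand, with two jars in it. Origin at the centre of its underside.
- jar_a: Amber glass jar with blue cap, 52 mm diameter, 65 mm high, in the tray. Origin at the centre of its underside.
- jar_b: White jar, 52 mm diameter, 65 mm high, in the tray. Origin at the centre of its underside.
- beaker: Glass beaker, 70 mm diameter, 90 mm high. Origin at the centre of its underside.
- reagent: Amber bottle with blue cap, 66 mm diameter, 150 mm high. Origin at the centre of its underside.
- spatula: Spatula, 150 mm long, lying on the table in front of the bath. Its x axis runs along it.
- flask: Round glass flask on a cork ring, 92 mm diameter, 150 mm high. Origin at the centre of its underside.
Not all that is in view belongs to the job. Several things have the shape of the plug; the one meant has the colours described above.

How it is judged:
On the way:
1. the red plug is parked, fully home and released, in the red-ringed hole of the stand (distance between plug_seat and park_top below 0.005 m and angle between plug's own z axis and vertical below 0.12 rad and contact force between the fingers and plug below 0.1 N), for 0.2 s.
At the end, for the whole second after the job is handed in: Probe in the slanted port: underside of its handle within 5 mm of the mouth's centre, axis within 0.1 rad of the hole's. Plug in the red-ringed hole: underside of its handle within 5 mm of the ring's upper centre, within 0.12 rad of upright. Both released and at rest (all of step 1 and distance between probe_seat and port_mouth below 0.005 m and angle between the z axis of probe and the z axis of port_mouth, either way round below 0.1 rad and contact force between the fingers and probe below 0.1 N and linear speed of each of plug, probe below 0.02 m/s); the robot touches nothing.
It fails at once if the yellow spare probe is moved more than 15 mm (distance of spare from where it was at the start of the episode above 0.015 m).
It fails at once if one of the other things (jars, beaker, bottle, spatula, flask) is moved more than 30 mm (distance of any of jar_a, jar_b, beaker, reagent, spatula, flask from where it was at the start of the episode above 0.03 m).
It also fails if it takes over 53 s, if anything falls off the work surface, if the arm or the gripper's body presses on something with over 40 N, if the wrist force passes 120 N, or if a joint passes its speed limit or range.

## Working session

There is one attempt and no reset: what is moved stays moved. The work goes in short steps, Python scripts to look and compute and a tool call to move; the robot and the scene stay as the last step left them, time stands still between calls to the robot, and variables do not carry over. Pictures are saved under pics/ and viewed, at most 11 in all, crops included, and the job is handed in when it is done.

Besides the shell and the picture viewer there is one more tool, called after "Emit:" as name(argument=value, ...), one argument or row to a line, values as JSON. carry_out: Moves the arm, as the interface text tells. Shift numbers are shares of 60 mm and turn numbers shares of 4 degrees, none past 1 either way. Its arguments: {"type":"object","properties":{"translation":{"type":"array","items":{"type":"array","items":{"type":"number"}}},"roll":{"type":"array","items":{"type":"number"}},"gripper":{"type":"number"}},"required":["translation","roll"]}

```bash
mkdir -p pics; ls
python3 - <<'E'
from bench import robot
import cv2,numpy as np
for c in("scene","top"):
    im=robot.camera(c); cv2.imwrite(f"pics/{c}0.png",im[:,:,::-1])
    k=robot.calibration(c); print(c,{a:(np.round(b,4).tolist()) for a,b in k.items()})
    for q in("plug","probe","spare","park_ring","port_mouth","stand","bath"):
        try: print(q,[(round(d["confidence"],2),d["bbox"]) for d in robot.cut_out(c,q)][:4])
        except Exception as e: print(q,e)
s=robot.get_state();print(s)
E
```

```text
pics
scene {'fx': 538.7387, 'fy': 538.7387, 'cx': 315.9559, 'cy': 237.8175, 'world_to_cam': [[0.2526, 0.9674, -0.0147, -0.1008], [-0.6972, 0.1925, 0.6905, 0.2691], [0.6709, -0.1642, 0.7232, -1.6277], [0.0, 0.0, 0.0, 1.0]]}
plug [(0.86, [173.6, 390.9, 211.7, 413.5]), (0.73, [268.2, 219.1, 274.0, 239.7]), (0.46, [330.3, 246.1, 344.2, 267.6]), (0.3, [165.6, 235.6, 252.7, 300.9])]
probe [(0.52, [198.5, 242.2, 211.8, 258.2])]
spare [(0.5, [174.7, 247.4, 190.2, 263.8])]
park_ring [(0.59, [227.5, 242.0, 238.8, 251.3])]
port_mouth [(0.87, [324.6, 259.9, 353.5, 293.3])]
stand [(0.66, [168.5, 233.8, 252.7, 302.9]), (0.62, [287.0, 225.6, 345.1, 251.6]), (0.33, [323.5, 258.7, 354.2, 294.1])]
bath [(0.68, [288.8, 252.0, 405.1, 380.8])]
top {'fx': 443.2161, 'fy': 443.2161, 'cx': 316.2169, 'cy': 242.9048, 'world_to_cam': [[-0.0216, -0.9997, -0.0065, 0.0089], [0.9815, -0.0225, 0.1899, -0.5347], [-0.19, -0.0023, 0.9818, -1.176], [0.0, 0.0, 0.0, 1.0]]}
plug [(0.61, [354.3, 304.6, 362.0, 336.2]), (0.59, [418.9, 165.4, 444.5, 172.1]), (0.44, [310.9, 202.3, 322.6, 214.8]), (0.3, [388.5, 267.0, 402.4, 277
[... 433 characters left out ...]
468829,  0.59927822, -0.00250588,  1.59942233,  0.00179276,
        0.94288377, -0.0797863 ]), 'joint_vel': array([-1.50795582e-03, -6.02128003e-04,  1.27740329e-03, -4.67231440e-04,
        1.55484478e-03, -1.62088535e-03,  7.82394810e-05]), 'tau': array([-5.90575637e-04, -7.64722753e+01,  1.49527766e+00, -2.52709079e+01,
       -5.24844462e-02,  9.92672198e-03,  2.48829957e-05]), 'tool_pos': array([0.23685546, 0.68521051, 0.23762539]), 'orientation': array([1.65619331e-01, 9.86189757e-01, 3.62371412e-06, 1.90740581e-05]), 'force': array([ 0.09820345, -0.05301422, -0.17760503]), 'ft_torque': array([-0.04556204, -0.00978527,  0.04617   ]), 'grasp_force': 0.0, 'finger_gap': 1.001086219229637}
```

Run:
```python
import cv2,numpy as np
a=cv2.imread("pics/scene0.png");b=cv2.imread("pics/top0.png")
A=cv2.resize(a[200:310,150:360],(798,418),interpolation=3);cv2.imwrite("pics/sc.png",A)
B=cv2.resize(b[150:350,270:460],(570,600),interpolation=3);cv2.imwrite("pics/tc.png",B)
```

```text
(no output)
```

View pics/scene0.png

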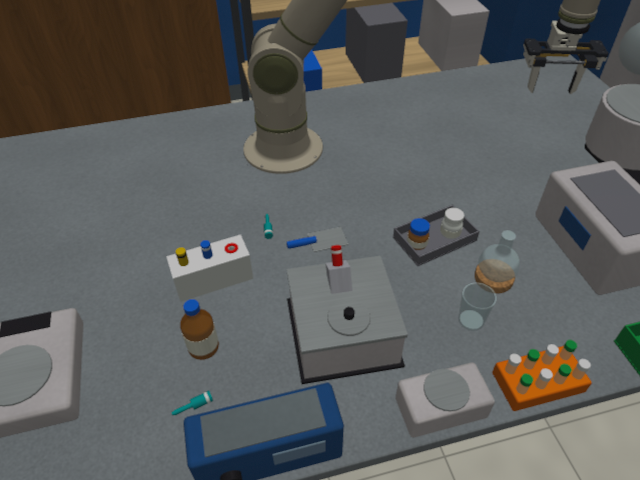

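View pics/sc.png

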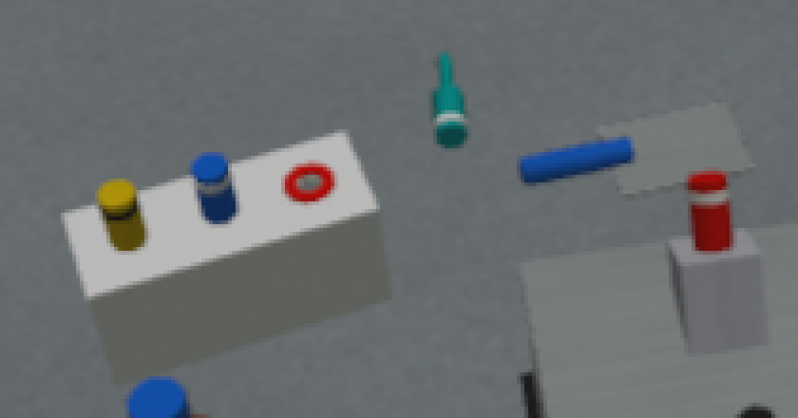

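View pics/tc.png

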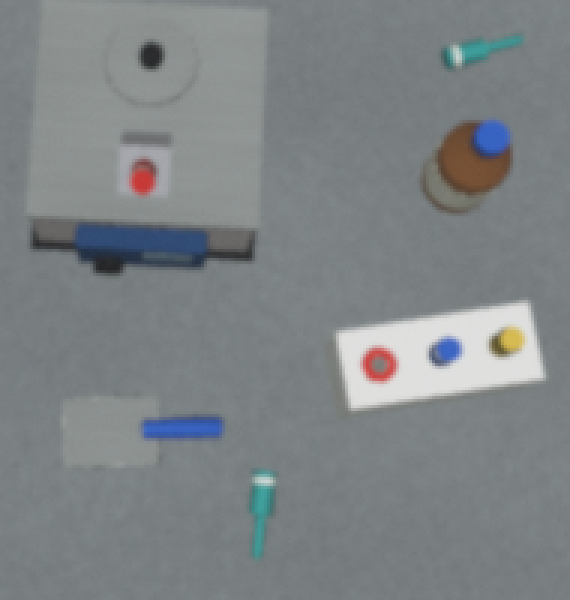

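```bash
cat > h.py <<'E'
from bench import robot
import cv2,numpy as np
np.set_printoptions(precision=4,suppress=True)
K={c:robot.calibration(c) for c in("scene","top")}
def P(c):
    k=K[c];M=np.array(k["world_to_cam"])[:3]
    return np.array([[k["fx"],0,k["cx"]],[0,k["fy"],k["cy"]],[0,0,1]])@np.diag([1,-1,-1])@M
def proj(c,X): u=P(c)@np.append(X,1); return u[:2]/u[2]
def tri(us,ut):
    X=cv2.triangulatePoints(P("scene"),P("top"),np.array(us,float),np.array(ut,float))[:,0]; X=X[:3]/X[3]
    return X, np.hypot(*(proj("scene",X)-us)), np.hypot(*(proj("top",X)-ut))
def back(c,u,z):
    p=P(c); A=np.c_[p[:,:2],-np.array([*u,1])]; return np.linalg.solve(A,-(p[:,2]*z+p[:,3]))[:2]
COL={"red":((0,8),(172,180)),"blue":((106,125),),"yellow":((20,32),)}
def blob(im,col,box,s=110,v=60):
    x0,y0,x1,y1=box; hsv=cv2.cvtColor(cv2.resize(im[y0:y1,x0:x1],None,fx=4,fy=4,interpolation=cv2.INTER_CUBIC),cv2.COLOR_RGB2HSV)
    m=sum(cv2.inRange(hsv,(a,s,v),(b,255,255)) for a,b in COL[col])
    pts=cv2.findNonZero(m); h=cv2.convexHull(pts); M=cv2.moments(h)
    c=np.array([M["m10"],M["m01"]])/M["m00"]; f=lambda q:(np.array(q)+.5)/4-.5+[x0,y0]
    return f(c),M["m00"]/16
E
cat > m.py <<'E'
from h import *
S=cv2.imread("pics/scene0.png")[:,:,::-1].copy();T=cv2.imread("pics/top0.png")[:,:,::-1].copy()
for n,col,bs,bt in(("plug","red",(325,240,352,272),(306,198,328,220)),("ring","red",(220,238,245,258),(384,258,408,286)),
  ("probe","blue",(196,236,218,264),(408,256,428,276)),("spare","yellow",(170,242,194,268),(430,254,448,272))):
    a,A=blob(S,col,bs);b,B=blob(T,col,bt); X,e1,e2=tri(a,b); print(n,a,b,A,B,X,e1,e2)
for n,c in(("nl",(279,222)),("nr",(356.7,226.3)),("fr",(359.3,153.3)),("fl",(284,150))): print(n,back("top",c,.115))
for n,c in(("nl",(338,337)),("a",(337,332)),("tr",(529,302)),("br",(545,378)),("bl",(350,409))): print("stand",n,back("top",np.array(c)/3+[270,150],.085))
E
python3 m.py
```

```text
plug [336.4405 255.0555] [317.1875 209.2745] 204.5625 57.03125 [ 0.5996 -0.0069  0.1665] 0.23628118803053091 0.2816380869687176
ring [230.8772 247.6921] [395.9629 271.1289] 101.5625 83.9375 [ 0.4467 -0.2121  0.0879] 0.14816402219744368 0.18767948127795095
probe [205.8964 248.5964] [419.0047 266.2239] 155.5 40.03125 [ 0.4556 -0.2674  0.1103] 0.5740487748155383 0.7194032036907372
spare [181.5716 255.8798] [438.9805 263.3173] 165.25 53.71875 [ 0.4621 -0.3212  0.109 ] 0.2737120991171086 0.3384074336609448
nl [0.581  0.0942]
nr [ 0.5646 -0.111 ]
fr [ 0.7686 -0.126 ]
fl [0.7832 0.0793]
stand nl [ 0.4714 -0.1791]
stand a [ 0.4759 -0.1784]
stand tr [ 0.4991 -0.3509]
stand br [ 0.4308 -0.3597]
stand bl [ 0.4073 -0.1864]
```

The plug is the red handle at scene (337,256) / top (317,209). The other two plug-shaped things, at scene (268,228) and (193,403), are teal, and the crop shows red with a white band only in the slanted port. Heights check out: ring measured 88 mm, plug handle centre 166 mm against 167 expected. Bath yaw is about -4.3°, stand yaw about +8°.

Emit:
carry_out(
  translation=[
    [-0.3,-0.65,0],
    [-0.35,-0.65,0],
    [-0.4,-0.7,0],
    [-0.43,-0.7,0],
    [-0.43,-0.7,0],
    [-0.43,-0.7,0],
    [-0.43,-0.7,0],
    [-0.43,-0.7,0],
  ],
  roll=[-0.92,-0.92,-0.92,-0.92,0,0,0,0],
  gripper=0.45,
)

```text
clock: 1.8
tool_pos: [0.3766, 0.3314, 0.2379]
orientation: [0.038, 0.999, 0.0, 0.0]
force: [1.4, -0.3, 0.1]
finger_gap: 0.55
grasp_force: 0.0
```

```bash
cat > d.py <<'E'
import sys
from h import *
from scipy.spatial.transform import Rotation as R
s=robot.get_state(); r=R.from_quat(s["orientation"]); m=r.as_matrix()
print("t",s["clock"],"tcp",s["tool_pos"],"yaw_y",np.degrees(np.arctan2(m[1,1],m[0,1])),"z",m[:,2],"gap",s["finger_gap"]*93,s["grasp_force"],"F",s["force"])
if len(sys.argv)>3:
    t=np.array(list(map(float,sys.argv[1:4]))); print("rows-units",r.inv().apply(t-s["tool_pos"])/.06)
    if len(sys.argv)>4: a=float(sys.argv[4])-np.degrees(np.arctan2(m[1,1],m[0,1])); print("roll",-((a+90)%180-90)/4)
E
python3 d.py .5966 -.0075 .238 85.7
```

```text
t 1.8 tcp [0.3766 0.3314 0.2379] yaw_y 85.65329650107495 z [ 0.0007  0.0005 -1.    ] gap 51.196336575468614 0.0 F [ 1.4483 -0.2995  0.0767]
rows-units [-4.0844 -5.3545 -0.0016]
roll -0.011675874731263747
```

Emit:
carry_out(
  translation=[
    [-0.58,-0.75,0],
    [-0.58,-0.75,0],
    [-0.58,-0.75,0],
    [-0.58,-0.75,0],
    [-0.58,-0.75,0],
    [-0.58,-0.75,0],
    [-0.58,-0.75,0],
    [0,0,0],
  ],
  roll=[0,0,0,0,0,0,0,0],
)

```text
clock: 2.8
tool_pos: [0.5967, -0.0047, 0.2376]
orientation: [0.041, 0.999, -0.001, 0.001]
force: [-1.3, 0.9, -0.8]
finger_gap: 0.547
grasp_force: 0.0
```

```bash
python3 d.py .5966 -.0075 .172 85.7
```

```text
t 2.8 tcp [ 0.5967 -0.0047  0.2376] yaw_y 85.26123071044404 z [ 0.0013 -0.0018 -1.    ] gap 50.91705496545329 0.0 F [-1.2534  0.9457 -0.826 ]
rows-units [-0.001  -0.0454  1.0929]
roll -0.10969232238899096
```

Emit:
carry_out(
  translation=[
    [0,-0.045,0.3],
    [0,0,0.3],
    [0,0,0.25],
    [0,0,0.15],
    [0,0,0.1],
    [0,0,0],
    [0,0,0],
    [0,0,0],
  ],
  roll=[-0.1,0,0,0,0,0,0,0],
)

```text
clock: 3.8
tool_pos: [0.5949, -0.0025, 0.1721]
orientation: [0.034, 0.999, 0.0, 0.0]
force: [-0.7, 0.2, -0.6]
finger_gap: 0.548
grasp_force: 0.0
```

Emit:
carry_out(
  translation=[
    [0,0,0],
    [0,0,0],
    [0,0,0],
    [0,0,0],
    [0,0,0],
    [0,0,0],
    [0,0,0],
    [0,0,0],
  ],
  roll=[0,0,0,0,0,0,0,0],
  gripper=1,
)

```text
clock: 4.8
tool_pos: [0.5945, -0.0032, 0.1716]
orientation: [0.035, 0.999, -0.0, -0.0]
force: [-0.4, -4.1, 0.6]
finger_gap: 0.235
grasp_force: 29.6
```

```bash
python3 d.py .5966 -.0075 .172 85.7
```

```text
t 4.8 tcp [ 0.5945 -0.0032  0.1716] yaw_y 86.01617413195154 z [-0.0003 -0.0007 -1.    ] gap 21.84009607031501 29.56337660551071 F [-0.4224 -4.0933  0.6262]
rows-units [-0.0396 -0.0696 -0.0066]
roll 0.07904353298788536
```

Emit:
carry_out(
  translation=[
    [0.03,-0.02,-0.052],
    [0.06,-0.02,-0.104],
    [0.075,0,-0.13],
    [0.075,0,-0.13],
    [0.075,0,-0.13],
    [0.075,0,-0.13],
    [0.075,0,-0.13],
    [0.05,0,-0.2],
  ],
  roll=[0,0,0,0,0,0,0,0],
)

```text
clock: 5.8
tool_pos: [0.5632, -0.0027, 0.2325]
orientation: [0.034, 0.999, -0.0, -0.0]
force: [0.4, 0.3, -1.4]
finger_gap: 0.236
grasp_force: 29.5
```

Emit:
carry_out(
  translation=[
    [0.1,0,-0.3],
    [0,0,-0.3],
    [0,0,-0.3],
    [0,0,-0.1],
    [0,0,0],
    [0,0,0],
    [0,0,0],
    [0,0,0],
  ],
  roll=[0,0,0,0,0,0,0,0],
)

```text
clock: 6.8
tool_pos: [0.5576, -0.0024, 0.2916]
orientation: [0.034, 0.999, -0.0, -0.0]
force: [-0.2, -1.1, -1.1]
finger_gap: 0.237
grasp_force: 29.5
```

```bash
python3 d.py .4463 -.213 .2 98
python3 - <<'E'
from h import *
a=robot.camera("scene");b=robot.camera("top")
A=cv2.resize(a[150:310,200:400],(640,512),interpolation=3)
cv2.imwrite("pics/s1.png",A[:,:,::-1]); cv2.imwrite("pics/s1f.png",a[:,:,::-1]);cv2.imwrite("pics/t1f.png",b[:,:,::-1])
E
```

```text
t 6.8 tcp [ 0.5576 -0.0024  0.2916] yaw_y 86.05419018603011 z [-0.0007 -0.0001 -1.    ] gap 21.99718881470942 29.46460872888565 F [-0.2042 -1.0718 -1.1146]
rows-units [ 1.6072 -3.6299  1.528 ]
roll -2.986452453492472
```

View pics/s1.png

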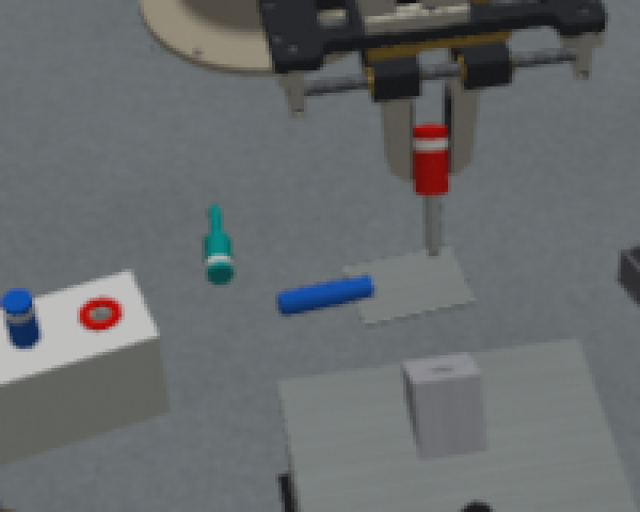

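```bash
cat >> h.py <<'E'
def plane(c,u,p0,n):
    p=P(c); A=np.r_[p[:2]-np.outer(u,p[2]),[np.append(n,-n@p0)]]; return np.linalg.solve(A[:,:3],-A[:,3])
E
python3 - <<'E'
from h import *
p0=np.array([.5576,-.0024,.2916]);a=np.radians(86.05);n=np.array([np.cos(a),np.sin(a),0])
xb=np.array([np.sin(a),-np.cos(a),0])
for nm,q in(("tip",(433,254)),("base",(432,190)),("top",(431,129))):
    X=plane("scene",np.array(q)/3.2+[200,150],p0,n); print(nm,X,"rel (fwd,up)",(X-p0)@xb,X[2]-p0[2])
E
```

```text
tip [ 0.5805 -0.004   0.222 ] rel (fwd,up) 0.022954531608809947 -0.06957727023860569
base [ 0.5749 -0.0036  0.2718] rel (fwd,up) 0.017385681329134137 -0.01984672556194028
top [ 0.5698 -0.0032  0.3164] rel (fwd,up) 0.012252286695533784 0.024754901392512574
```

```bash
cat >> h.py <<'E'
def ext(c,base,ax,r,z0,z1):
    ax=ax/np.linalg.norm(ax);e=np.linalg.svd(ax[None])[2][1:];t=np.linspace(0,2*np.pi,60)
    p=np.array([proj(c,base+ax*z+r*(np.cos(k)*e[0]+np.sin(k)*e[1])) for z in(z0,z1) for k in t]); return p.min(0),p.max(0)
E
python3 - <<'E'
from h import *
im=cv2.imread("pics/s1f.png")[:,:,::-1].copy()
hsv=cv2.cvtColor(im[180:235,325:350],cv2.COLOR_RGB2HSV);m=sum(cv2.inRange(hsv,(a,110,60),(b,255,255)) for a,b in COL["red"])
x,y,w,h=cv2.boundingRect(m);print("red x",325+x,325+x+w,"y",180+y,180+y+h)
p0=np.array([.5576,-.0024,.2916]);a=np.radians(86.05);xb=np.array([np.sin(a),-np.cos(a),0])
for th in(10,20,30,40):
  for off in(0,.006):
    t=np.radians(th);ax=np.array([0,0,1])*np.cos(t)-xb*np.sin(t); seat=p0+xb*off-ax*.026
    print(th,off,"red",*ext("scene",seat,ax,.011,0,.04),"tip",ext("scene",seat,ax,.004,-.04,-.038)[1], "band",proj("scene",seat+.03*ax+.011*xb))
E
```

```text
red x 329 341 y 189 211
10 0 red [327.2999 186.6805] [339.1953 210.2072] tip [336.1276 224.9249] band [334.3614 197.8456]
10 0.006 red [327.9264 188.6851] [339.8547 212.2919] tip [336.7604 227.0086] band [335.0172 199.9147]
20 0 red [327.067  186.9918] [339.6781 210.4582] tip [337.322  227.4524] band [334.2872 197.6844]
20 0.006 red [327.6911 188.9922] [340.3413 212.5534] tip [337.965  229.5655] band [334.9423 199.7517]
30 0 red [326.8586 187.4991] [340.1383 210.3243] tip [338.4769 229.1   ] band [334.217 197.582]
30 0.006 red [327.4804 189.4984] [340.8061 212.4275] tip [339.1309 231.2408] band [334.8714 199.6476]
40 0 red [326.6654 187.8939] [340.557 209.996] tip [339.557  229.8403] band [334.1529 197.5413]
40 0.006 red [327.2856 189.9043] [341.2294 212.0968] tip [340.2222 232.0045] band [334.8067 199.6054]
```

Emit:
carry_out(
  translation=[
    [0.2,-0.4,0],
    [0.36,-0.6,0],
    [0.36,-0.6,0.1],
    [0.36,-0.6,0.2],
    [0.36,-0.6,0.4],
    [0.32,-0.5,0.4],
    [0.2,-0.28,0.4],
    [0,0,0.36],
  ],
  roll=[0,0,0,0,0,0,0,0],
)

```text
clock: 7.9
tool_pos: [0.4125, -0.2091, 0.1798]
orientation: [0.036, 0.999, -0.0, -0.0]
force: [0.7, 0.5, -0.5]
finger_gap: 0.231
grasp_force: 29.5
```

Emit:
carry_out(
  translation=[
    [0,0,0.1],
    [0,0,0.1],
    [0,0,0],
    [0,0,0],
    [0,0,0],
    [0,0,0],
    [0,0,0],
    [0,0,0],
  ],
  roll=[0,0,0,0,0,0,0,0],
)

```text
clock: 8.9
tool_pos: [0.4136, -0.2077, 0.1684]
orientation: [0.034, 0.999, -0.0, 0.0]
force: [0.1, -0.4, -1.3]
finger_gap: 0.232
grasp_force: 29.5
```

```bash
python3 d.py .4133 -.208 .157 86
python3 - <<'E'
from h import *
a=robot.camera("scene");b=robot.camera("top")
A=cv2.resize(a[190:300,160:280],(654,600),interpolation=3); B=cv2.resize(b[225:315,370:460],(600,600),interpolation=3)
cv2.imwrite("pics/s2.png",A[:,:,::-1]);cv2.imwrite("pics/t2.png",B[:,:,::-1]);cv2.imwrite("pics/s2f.png",a[:,:,::-1])
E
```

```text
t 8.9 tcp [ 0.4136 -0.2077  0.1684] yaw_y 86.0516253133976 z [ 0.0001 -0.     -1.    ] gap 21.561036656394247 29.460378885269165 F [ 0.1164 -0.3564 -1.3171]
rows-units [ 0.0049 -0.0054  0.1906]
roll 0.012906328349398422
```

View pics/s2.png

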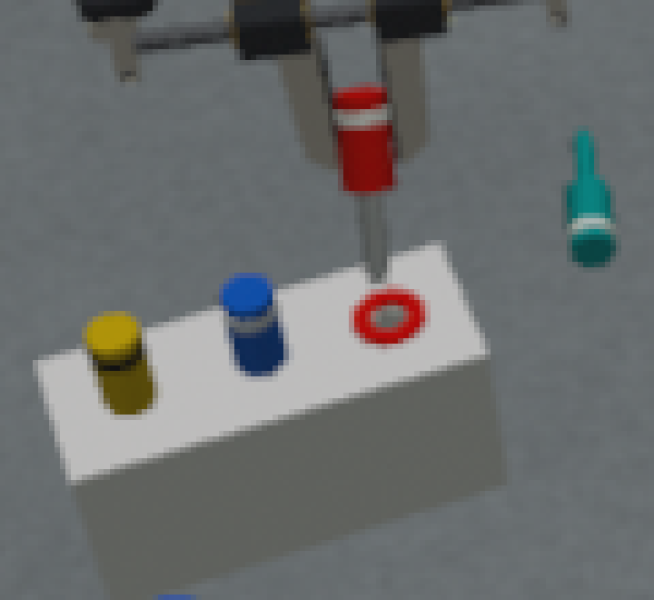

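Run:
```python
from h import *
u=lambda q:np.array(q)/5.45+[160,190]-.4
for z in(.109,.112,.115): print("tip",z,back("scene",u((376,279)),z))
print("seat",back("scene",u((368,182)),.146))
print("ring",back("scene",u((390,317)),.088))
```

```text
tip 0.109 [ 0.4444 -0.2139]
tip 0.112 [ 0.4474 -0.214 ]
tip 0.115 [ 0.4503 -0.214 ]
seat [ 0.4252 -0.2095]
ring [ 0.4473 -0.2112]
```

View pics/t2.png

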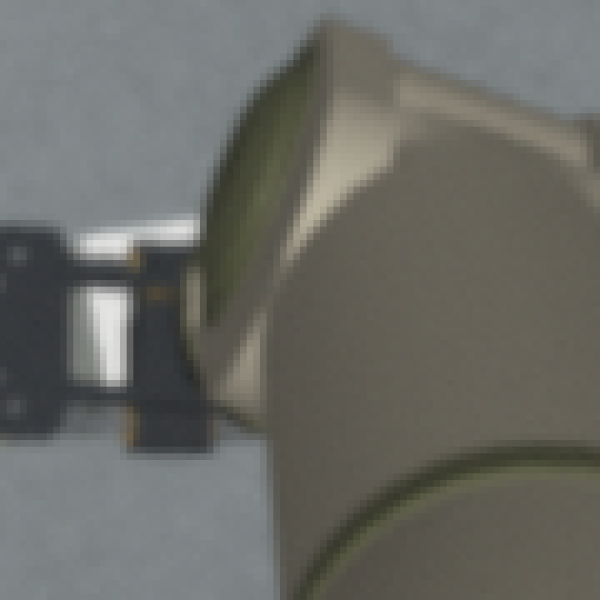

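Emit:
carry_out(
  translation=[
    [0,0.045,0.1],
    [0,0,0.1],
    [0,0,0.1],
    [0,0,0.05],
    [0,0,0.05],
    [0,0,0.04],
    [0,0,0],
    [0,0,0],
  ],
  roll=[0,0,0,0,0,0,0,0],
)

```text
clock: 10.0
tool_pos: [0.4139, -0.205, 0.1421]
orientation: [0.034, 0.999, -0.0, 0.0]
force: [-0.6, 0.5, -1.3]
finger_gap: 0.232
grasp_force: 29.5
```

```bash
python3 d.py
python3 - <<'E'
from h import *
a=robot.camera("scene")
A=cv2.resize(a[190:300,160:280],(654,600),interpolation=3)
cv2.imwrite("pics/s3.png",A[:,:,::-1])
E
```

```text
t 10.0 tcp [ 0.4139 -0.205   0.1421] yaw_y 86.05321747977982 z [ 0.0002 -0.0001 -1.    ] gap 21.617503819664954 29.458850920200348 F [-0.5603  0.5258 -1.3291]
```

View pics/s3.png

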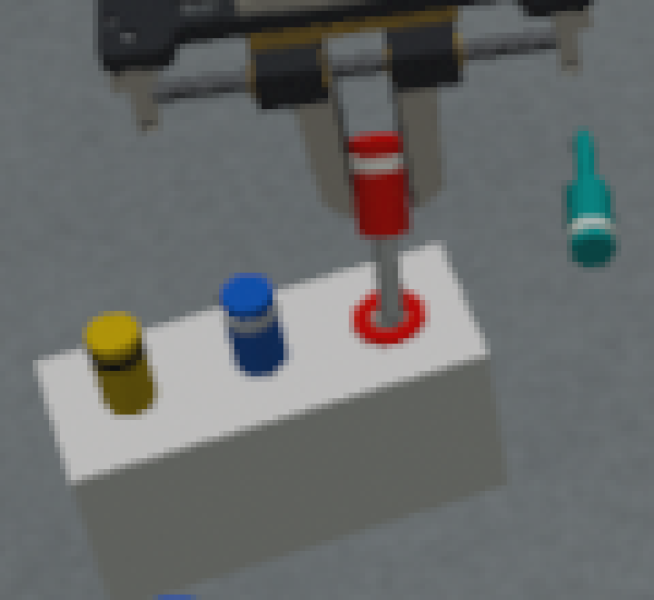

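Emit:
carry_out(
  translation=[
    [0,0,0.04],
    [-0.06,0,-0.02],
    [-0.06,0,-0.02],
    [-0.06,0,-0.01],
    [-0.06,0,-0.01],
    [-0.05,0,0],
    [0,0,0],
    [0,0,0],
  ],
  roll=[0,0,0,0,0,0,0,0],
)

```text
clock: 11.05
tool_pos: [0.4295, -0.2078, 0.1434]
orientation: [0.036, 0.999, -0.001, -0.001]
force: [-7.7, -7.0, 6.7]
finger_gap: 0.23
grasp_force: 30.1
```

```bash
python3 d.py
python3 - <<'E'
from h import *
a=robot.camera("scene")
A=cv2.resize(a[190:300,160:280],(654,600),interpolation=3)
cv2.imwrite("pics/s4.png",A[:,:,::-1])
hsv=cv2.cvtColor(a[190:260,215:250],cv2.COLOR_RGB2HSV);m=sum(cv2.inRange(hsv,(p,110,60),(q,255,255)) for p,q in COL["red"])
print(cv2.connectedComponentsWithStats(m)[2:])
E
```

```text
t 11.05 tcp [ 0.4295 -0.2078  0.1434] yaw_y 85.90849932148924 z [-0.0023 -0.0012 -1.    ] gap 21.431962644799476 30.07124751806259 F [-7.6591 -7.0037  6.6558]
(array([[   0,    0,   35,   70, 2223],
       [   8,   27,   11,    7,   54],
       [   9,   36,   11,   11,  100],
       [  10,   54,   13,    9,   73]], dtype=int32), array([[17.2542, 33.5362],
       [12.8333, 30.0741],
       [14.5   , 40.96  ],
       [15.7671, 58.274 ]]))
```

Emit:
carry_out(
  translation=[
    [-0.05,-0.04,0],
    [-0.05,-0.02,0],
    [-0.05,0,0.01],
    [-0.05,0,0.02],
    [-0.05,0,0.02],
    [-0.04,0,0.02],
    [0,0,0],
    [0,0,0],
  ],
  roll=[0,0,0,0,0,0,0,0],
)

```text
clock: 12.1
tool_pos: [0.4456, -0.2114, 0.1386]
orientation: [0.035, 0.999, 0.0, -0.003]
force: [-7.9, -2.9, 0.8]
finger_gap: 0.23
grasp_force: 30.0
```

```bash
python3 d.py
python3 - <<'E'
from h import *
a=robot.camera("scene")
A=cv2.resize(a[190:300,160:280],(654,600),interpolation=3)
cv2.imwrite("pics/s5.png",A[:,:,::-1])
E
```

```text
t 12.1 tcp [ 0.4456 -0.2114  0.1386] yaw_y 85.98147777701563 z [-0.0051  0.0004 -1.    ] gap 21.359622519199274 29.99886006116867 F [-7.9362 -2.8912  0.8354]
```

View pics/s5.png

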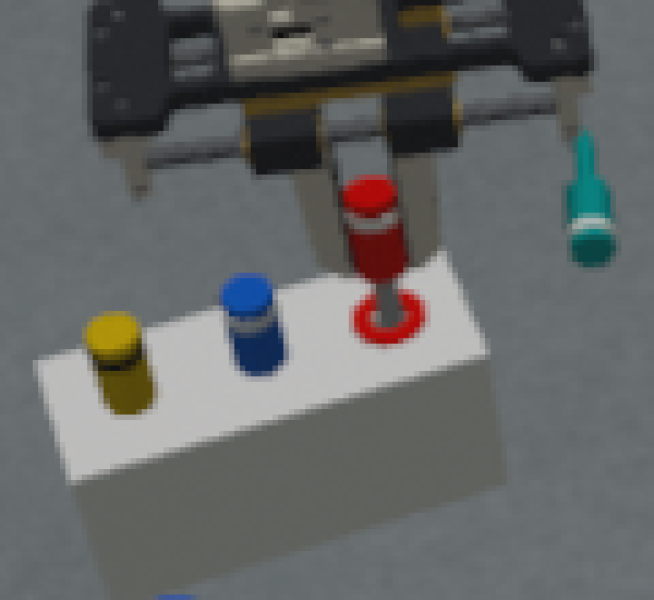

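Emit:
carry_out(
  translation=[
    [-0.03,-0.01,0.05],
    [-0.02,0,0.07],
    [0,0,0.07],
    [0,0,0.07],
    [0,0,0.07],
    [0,0,0.05],
    [0,0,0],
    [0,0,0],
  ],
  roll=[0,0,0,0,0,0,0,0],
)

```text
clock: 13.15
tool_pos: [0.4483, -0.2119, 0.1155]
orientation: [0.035, 0.999, 0.0, -0.003]
force: [-7.8, -2.8, -1.5]
finger_gap: 0.227
grasp_force: 30.0
```

```bash
python3 d.py
```

```text
t 13.15 tcp [ 0.4483 -0.2119  0.1155] yaw_y 85.98671035532462 z [-0.0057  0.0009 -1.    ] gap 21.114609703874166 29.994958341121674 F [-7.7991 -2.8346 -1.5186]
```

Emit:
carry_out(
  translation=[
    [0,0,0],
    [0,0,0],
    [0,0,0],
    [0,0,0],
    [0,0,-0.2],
    [0,0,-0.5],
    [0,0,-0.5],
    [0,0,-0.3],
  ],
  roll=[0,0,0,0,0,0,0,0],
  gripper=0.64,
)

```text
clock: 14.15
tool_pos: [0.4515, -0.212, 0.2084]
orientation: [0.034, 0.999, -0.0, 0.001]
force: [-0.4, -0.8, -0.4]
finger_gap: 0.362
grasp_force: 0.0
```

```bash
python3 d.py .4543 -.268 .108
python3 - <<'E'
from h import *
a=robot.camera("scene")
hsv=cv2.cvtColor(a[215:265,215:250],cv2.COLOR_RGB2HSV);m=sum(cv2.inRange(hsv,(p,110,60),(q,255,255)) for p,q in COL["red"])
x,y,w,h=cv2.boundingRect(m);print("red",215+x,215+x+w,215+y,215+y+h)
R=np.array([.4473,-.2112,.088]);print("model+ring",ext("scene",R,np.array([0,0,1.]),.011,0,.04),ext("scene",R,np.array([0,0,1.]),.016,-.003,0))
A=cv2.resize(a[170:300,160:280],(554,600),interpolation=3);cv2.imwrite("pics/s6.png",A[:,:,::-1])
E
```

```text
t 14.15 tcp [ 0.4515 -0.212   0.2084] yaw_y 86.04624128613992 z [ 0.0021 -0.0007 -1.    ] gap 33.67096771789738 0.0 F [-0.4052 -0.7755 -0.4029]
rows-units [-0.1066 -0.9277  1.6747]
red 225 238 232 253
model+ring (array([223.9082, 232.0729]), array([236.0075, 251.3316])) (array([224.1298, 242.6491]), array([238.3575, 253.856 ]))
```

View pics/s6.png

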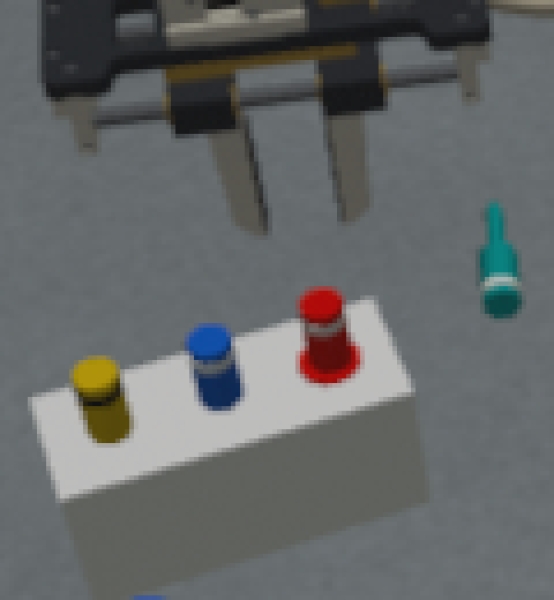

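Emit:
carry_out(
  translation=[
    [-0.07,-0.3,0],
    [-0.07,-0.3,0],
    [0,-0.31,0.2],
    [0,0,0.4],
    [0,0,0.4],
    [0,0,0.2],
    [0,0,0],
    [0,0,0],
  ],
  roll=[0,0,0,0,0,0,0,0],
)

```text
clock: 15.2
tool_pos: [0.456, -0.2672, 0.1345]
orientation: [0.035, 0.999, -0.0, 0.0]
force: [0.4, 0.4, -0.3]
finger_gap: 0.363
grasp_force: 0.0
```

```bash
python3 d.py .4545 -.267 .111
```

```text
t 15.2 tcp [ 0.456  -0.2672  0.1345] yaw_y 86.04384067380579 z [ 0.0004 -0.0002 -1.    ] gap 33.72047104902472 0.0 F [ 0.3963  0.3646 -0.2845]
rows-units [0.0259 0.0016 0.3914]
```

Emit:
carry_out(
  translation=[
    [0.02,0,0.15],
    [0,0,0.15],
    [0,0,0.09],
    [0,0,0],
    [0,0,0],
    [0,0,0],
    [0,0,0],
    [0,0,0],
  ],
  roll=[0,0,0,0,0,0,0,0],
)

```text
clock: 16.2
tool_pos: [0.4547, -0.2668, 0.1109]
orientation: [0.034, 0.999, -0.0, 0.0]
force: [-0.1, -0.8, -0.4]
finger_gap: 0.36
grasp_force: 0.0
```

Emit:
carry_out(
  translation=[
    [0,0,0],
    [0,0,0],
    [0,0,0],
    [0,0,0],
    [0,0,0],
    [0,0,0],
    [0,0,0],
    [0,0,0],
  ],
  roll=[0,0,0,0,0,0,0,0],
  gripper=1,
)

```text
clock: 17.2
tool_pos: [0.4547, -0.2668, 0.1108]
orientation: [0.034, 0.999, -0.0, 0.0]
force: [-0.5, -0.6, 0.8]
finger_gap: 0.231
grasp_force: 30.0
```

```bash
python3 d.py .4545 -.267 .111
```

```text
t 17.2 tcp [ 0.4547 -0.2668  0.1108] yaw_y 86.05499093239763 z [ 0.0001 -0.0001 -1.    ] gap 21.437344592721374 30.000217258930206 F [-0.4887 -0.5545  0.8129]
rows-units [ 0.0031 -0.0038 -0.0029]
```

Emit:
carry_out(
  translation=[
    [0,0,-0.2],
    [0,0,-0.5],
    [0,0,-0.5],
    [0,0,-0.5],
    [0,0,-0.5],
    [-0.2,0.4,-0.5],
    [-0.25,0.5,-0.45],
    [-0.25,0.5,0],
  ],
  roll=[0,0,0,0,0,0,0,0],
)

```text
clock: 18.2
tool_pos: [0.5033, -0.1853, 0.3027]
orientation: [0.035, 0.999, -0.0, 0.002]
force: [0.8, -0.0, -1.0]
finger_gap: 0.23
grasp_force: 30.0
```

Emit:
carry_out(
  translation=[
    [-0.26,0.52,0],
    [-0.26,0.52,0],
    [-0.26,0.52,0],
    [-0.26,0.52,0],
    [-0.26,0.52,0],
    [-0.26,0.46,0],
    [0,0,0],
    [0,0,0],
  ],
  roll=[0,0,0,0,0,0,0,0],
)

```text
clock: 19.2
tool_pos: [0.6077, -0.0098, 0.3]
orientation: [0.035, 0.999, -0.0, -0.0]
force: [-0.0, 0.2, -0.3]
finger_gap: 0.231
grasp_force: 30.0
```

Emit:
carry_out(
  translation=[
    [0,0,0.2],
    [0,0,0.25],
    [0,0,0],
    [0,0,0],
    [0,0,0],
    [0,0,0],
    [0,0,0],
    [0,0,0],
  ],
  roll=[0,0,0,0,0,0,0,0],
)

```text
clock: 20.2
tool_pos: [0.6084, -0.0091, 0.2729]
orientation: [0.034, 0.999, 0.0, 0.0]
force: [-0.1, 0.7, -1.0]
finger_gap: 0.23
grasp_force: 30.0
```

```bash
python3 d.py .61 -.0078 .271
python3 - <<'E'
from h import *
a=robot.camera("scene");cv2.imwrite("pics/s7f.png",a[:,:,::-1])
A=cv2.resize(a[170:300,280:400],(554,600),interpolation=3);cv2.imwrite("pics/s7.png",A[:,:,::-1])
M=np.array([.6096,-.0078,.1495]);print("mouth px crop",(proj("scene",M)-[280,170]+.4)*4.615)
E
```

```text
t 20.2 tcp [ 0.6084 -0.0091  0.2729] yaw_y 86.05534751015169 z [ 0.0003  0.     -1.    ] gap 21.36531017070422 29.999707639217377 F [-0.1445  0.6553 -0.9616]
rows-units [-0.025   0.0235  0.0322]
mouth px crop [265.0939 436.3458]
```

View pics/s7.png

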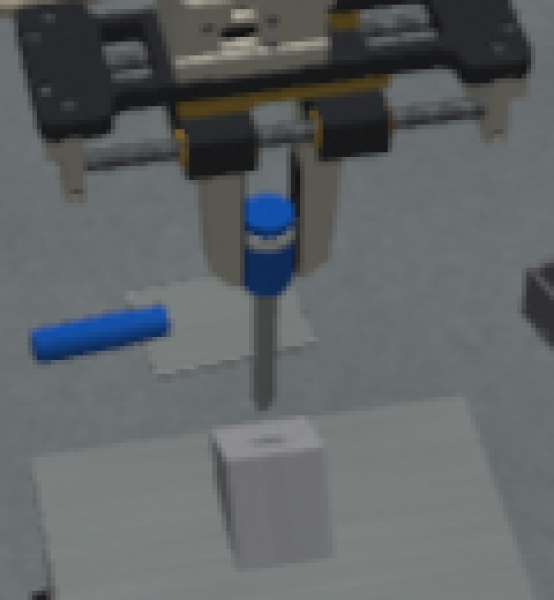

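Run:
```python
from h import *
im=cv2.imread("pics/s7f.png")
c=lambda X:(proj("scene",np.array(X))-[280,170]+.4)*4.615
print("tip exp",c([.6084,-.0091,.1669]),"dx1mm",c([.6094,-.0091,.1669])-c([.6084,-.0091,.1669]),"dy1mm",c([.6084,-.0081,.1669])-c([.6084,-.0091,.1669]))
g=cv2.cvtColor(im,cv2.COLOR_BGR2GRAY)
print(g[256:262,332:344]); print(g[260:272,324:352])
u=lambda q:np.array(q)/4.615+[280,170]-.4
print("mouth",back("scene",u((268.5,440)),.15),"tip",back("scene",u((263,406)),.167))
```

```text
tip exp [262.0425 409.124 ] dx1mm [0.6304 1.6383] dy1mm [ 2.1774 -0.4503]
[[109 110  97  77  69  68  70  92 105 106 106 106]
 [112 113 107  87  70  68  81  99 105 105 106 107]
 [109 110 108  93  75  77  95 106 106 105 104 105]
 [107 106 106 102  99 102 107 107 106 106 105 105]
 [107 105 106 105 106 109 109 110 115 118 119 123]
 [111 116 118 119 123 129 131 132 135 136 136 138]]
[[111 111 110 109 108 107 108 109 107 105 106 105 106 109 109 110 115 118
  119 123 129 132 123 117 119 120 121 122]
 [109 109 109 109 107 106 107 107 111 116 118 119 123 129 131 132 135 136
  136 138 141 141 134 125 123 123 122 123]
 [109 112 118 121 123 125 128 133 133 135 137 137 137 139 140 141 139 141
  142 142 141 139 138 132 126 122 121 122]
 [115 118 129 136 137 139 141 142 141 142 141 140 141 141 142 143 139 140
  142 141 139 139 140 140 130 120 120 120]
 [121 110 124 141 141 142 142 142 142 141 140 141 136 131 130 130 130 133
  138 140 139 140 142 142 135 124 121 121]
 [124 110 110 132 142 141 142 142 141 137 130 124 119 114 111 115 117 128
  138 139 141 143 142 141 139 133 125 122]
 [122 110  93 120 141 142 142 141 140 139 137 131 127 130 131 132 132 135
  140 142 143 142 141 141 138 132 125 122]
 [121 110  86 102 132 142 141 140 141 141 142 140 140 140 141 140 139 137
  134 132 132 129 122 121 119 116 120 123]
 [122 114  92  81 120 140 140 140 140 141 138 137 134 131 127 121 119 119
  118 117 116 113 110 110 110 111 117 122]
 [124 117  94  75 102 125 130 128 124 121 120 119 117 114 112 110 109 110
  111 111 111 110 109 110 110 111 116 121]
 [125 122 100  75  84 105 114 113 112 110 110 111 111 109 108 109 109 110
  111 111 110 110 109 110 110 111 116 121]
 [124 124 101  74  78  98 109 110 110 110 111 111 112 109 109 108 108 109
  111 111 111 110 109 110 111 111 115 121]]
mouth [ 0.6125 -0.0071] tip [ 0.6068 -0.0082]
```

Emit:
carry_out(
  translation=[
    [-0.05,0.03,0.05],
    [0,0,0.08],
    [0,0,0.08],
    [0,0,0.06],
    [0,0,0.06],
    [0,0,0],
    [0,0,0],
    [0,0,0],
  ],
  roll=[0,0,0,0,0,0,0,0],
)

```text
clock: 21.25
tool_pos: [0.6116, -0.0075, 0.2532]
orientation: [0.034, 0.999, 0.0, 0.0]
force: [-0.1, 0.1, -1.1]
finger_gap: 0.23
grasp_force: 30.0
```

```bash
python3 d.py
```

```text
t 21.25 tcp [ 0.6116 -0.0075  0.2532] yaw_y 86.05354614500568 z [ 0.0004  0.     -1.    ] gap 21.398166144451164 29.9997478723526 F [-0.0994  0.1145 -1.1347]
```

Emit:
carry_out(
  translation=[
    [0,0,0.04],
    [0,0,0.04],
    [0,0,0.03],
    [0,0,0],
    [0,0,0],
    [0,0,0],
    [0,0,0],
    [0,0,0],
  ],
  roll=[0,0,0,0,0,0,0,0],
)

```text
clock: 22.25
tool_pos: [0.6116, -0.0075, 0.2465]
orientation: [0.034, 0.999, -0.0, 0.0]
force: [1.3, -1.2, -0.6]
finger_gap: 0.224
grasp_force: 30.0
```

```bash
python3 d.py
```

```text
t 22.25 tcp [ 0.6116 -0.0075  0.2465] yaw_y 86.05332585984566 z [ 0.0003 -0.     -1.    ] gap 20.83961915352229 29.999537765979767 F [ 1.348  -1.2441 -0.6427]
```

Emit:
carry_out(
  translation=[
    [0.05,0,0],
    [0.07,0,0.005],
    [0.07,0,0.01],
    [0.07,0,0.02],
    [0.07,0,0.02],
    [0,0,0],
    [0,0,0],
    [0,0,0],
  ],
  roll=[0,0,0,0,0,0,0,0],
)

```text
clock: 23.25
tool_pos: [0.5917, -0.0063, 0.2437]
orientation: [0.034, 0.999, -0.0, 0.0]
force: [3.0, -0.8, 5.0]
finger_gap: 0.228
grasp_force: 30.0
```

```bash
python3 d.py
```

```text
t 23.25 tcp [ 0.5917 -0.0063  0.2437] yaw_y 86.04596094266851 z [ 0.001  -0.0001 -1.    ] gap 21.195359944777223 30.004026889801025 F [ 2.9941 -0.8213  4.9625]
```

Emit:
carry_out(
  translation=[
    [0.05,0,0.02],
    [0.06,0,0.03],
    [0.06,0,0.03],
    [0.06,0,0.035],
    [0.05,0,0.035],
    [0,0,0],
    [0,0,0],
    [0,0,0],
  ],
  roll=[0,0,0,0,0,0,0,0],
)

```text
clock: 24.25
tool_pos: [0.5748, -0.005, 0.2339]
orientation: [0.034, 0.999, -0.0, -0.0]
force: [1.1, -1.2, 0.7]
finger_gap: 0.23
grasp_force: 30.0
```

```bash
python3 d.py
```

```text
t 24.25 tcp [ 0.5748 -0.005   0.2339] yaw_y 86.04842143646646 z [-0.0007 -0.     -1.    ] gap 21.38003788254631 29.999586045742035 F [ 1.1385 -1.2301  0.7036]
```

Emit:
carry_out(
  translation=[
    [0.03,-0.01,0.04],
    [0.03,0,0.04],
    [0.03,0,0.04],
    [0.03,0,0.05],
    [0,0,0],
    [0,0,0],
    [0,0,0],
    [0,0,0],
  ],
  roll=[0,0,0,0,0,0,0,0],
)

```text
clock: 25.25
tool_pos: [0.5677, -0.0051, 0.2239]
orientation: [0.034, 0.999, -0.0, -0.0]
force: [1.8, 0.2, -1.6]
finger_gap: 0.229
grasp_force: 30.0
```

```bash
python3 d.py
python3 - <<'E'
from h import *
a=robot.camera("scene");cv2.imwrite("pics/s8f.png",a[:,:,::-1])
s=robot.get_state()["tool_pos"];xb=np.array([.9976,-.069,0])
hsv=cv2.cvtColor(a[190:265,315:350],cv2.COLOR_RGB2HSV);m=cv2.inRange(hsv,(106,120,60),(125,255,255))
x,y,w,h=cv2.boundingRect(m);print("blue",315+x,315+x+w,190+y,190+y+h)
for th in(15,20,25,30,35):
    t=np.radians(th);ax=np.array([0,0,1])*np.cos(t)-xb*np.sin(t);seat=s-.026*ax
    print(th,*ext("scene",seat,ax,.011,0,.04), "axis at z=.15", (seat-ax*(seat[2]-.15)/ax[2]))
E
```

```text
t 25.25 tcp [ 0.5677 -0.0051  0.2239] yaw_y 86.05259653910964 z [-0. -0. -1.] gap 21.326097572388317 29.998401403427124 F [ 1.8336  0.2298 -1.6492]
blue 315 340 218 243
15 [327.2184 215.7285] [339.007  238.3384] axis at z=.15 [ 0.5875 -0.0065  0.15  ]
20 [327.109  215.8671] [339.238  238.4697] axis at z=.15 [ 0.5945 -0.0069  0.15  ]
25 [327.0055 216.0637] [339.4625 238.5052] axis at z=.15 [ 0.6021 -0.0075  0.15  ]
30 [326.9087 216.2998] [339.6787 238.4496] axis at z=.15 [ 0.6103 -0.008   0.15  ]
35 [326.8123 216.5547] [339.8848 238.3194] axis at z=.15 [ 0.6193 -0.0087  0.15  ]
```

Emit:
carry_out(
  translation=[
    [-0.04,0,0.07],
    [-0.05,0,0.087],
    [-0.05,0,0.087],
    [-0.05,0,0.087],
    [-0.05,0,0.087],
    [0,0,0],
    [0,0,0],
    [0,0,0],
  ],
  roll=[0,0,0,0,0,0,0,0],
)

```text
clock: 26.3
tool_pos: [0.5821, -0.0062, 0.1989]
orientation: [0.034, 0.999, -0.0, 0.0]
force: [2.3, -0.8, -0.4]
finger_gap: 0.227
grasp_force: 30.0
```

```bash
python3 d.py .5975 -.007 .1725
```

```text
t 26.3 tcp [ 0.5821 -0.0062  0.1989] yaw_y 86.05077056989501 z [ 0.0002 -0.     -1.    ] gap 21.13221208934564 29.998436272144318 F [ 2.2759 -0.8322 -0.4133]
rows-units [-0.2572  0.0036  0.4407]
```

Smooth so far. Pushing the rest of the way home.

Emit:
carry_out(
  translation=[
    [-0.05,0,0.087],
    [-0.05,0,0.087],
    [-0.05,0,0.087],
    [-0.05,0,0.087],
    [-0.03,0,0.052],
    [-0.02,0,0.035],
    [0,0,0],
    [0,0,0],
  ],
  roll=[0,0,0,0,0,0,0,0],
)

```text
clock: 27.3
tool_pos: [0.5959, -0.0072, 0.1727]
orientation: [0.034, 0.999, -0.0, -0.001]
force: [-6.9, -0.3, 6.7]
finger_gap: 0.227
grasp_force: 30.0
```

```bash
python3 d.py
```

```text
t 27.3 tcp [ 0.5959 -0.0072  0.1727] yaw_y 86.05336725779834 z [-0.0022 -0.0001 -1.    ] gap 21.138293135474317 30.01498818397522 F [-6.8844 -0.3201  6.7008]
```

Emit:
carry_out(
  translation=[
    [-0.005,0,0.02],
    [-0.005,0,0.02],
    [0,0,0.01],
    [0,0,0],
    [0,0,0],
    [0,0,0],
    [0,0,0],
    [0,0,0],
  ],
  roll=[0,0,0,0,0,0,0,0],
)

```text
clock: 28.3
tool_pos: [0.5961, -0.0071, 0.1712]
orientation: [0.034, 0.999, 0.0, -0.001]
force: [-13.5, 1.1, 23.2]
finger_gap: 0.231
grasp_force: 30.0
```

```bash
python3 d.py
```

```text
t 28.3 tcp [ 0.5961 -0.0071  0.1712] yaw_y 86.05552399027192 z [-0.0021  0.0002 -1.    ] gap 21.487287957990798 30.046150982379913 F [-13.4625   1.1263  23.2   ]
```

Emit:
carry_out(
  translation=[
    [0,0,-0.01],
    [0,0,0],
    [0,0,0],
    [0,0,0],
    [0,0,0],
    [0,0,-0.1],
    [0,0,-0.5],
    [0,0,-0.6],
  ],
  roll=[0,0,0,0,0,0,0,0],
  gripper=0.45,
)

```text
clock: 29.3
tool_pos: [0.5973, -0.0072, 0.243]
orientation: [0.034, 0.999, -0.0, -0.001]
force: [0.2, 0.1, -0.4]
finger_gap: 0.553
grasp_force: 0.0
```

Emit:
carry_out(
  translation=[
    [0.5,0.2,-0.6],
    [0.6,0.5,-0.2],
    [0.5,0.6,0],
    [0,0.6,0],
    [0,0.6,0],
    [0,0,0],
    [0,0,0],
    [0,0,0],
  ],
  roll=[0,0,0,0,0,0,0,0],
)

```text
clock: 30.3
tool_pos: [0.5122, 0.1478, 0.2904]
orientation: [0.035, 0.999, -0.0, 0.0]
force: [0.4, -0.3, 0.1]
finger_gap: 0.548
grasp_force: 0.0
```

```bash
python3 d.py
python3 - <<'E'
from h import *
a=robot.camera("scene");b=robot.camera("top")
A=cv2.resize(a[200:310,150:360],(798,418),interpolation=3);B=cv2.resize(b[180:300,300:460],(240,180),interpolation=3)
O=np.vstack([A,np.zeros((180,798,3),np.uint8)]);O[418:,:240]=B;cv2.imwrite("pics/end.png",O[:,:,::-1])
u,_=blob(a,"blue",(325,236,352,276));v,_=blob(b,"blue",(306,196,328,222));print(u,v,tri(u,v),"expected handle ctr ~ plug's .5996 -.0069 .1665")
u,_=blob(a,"red",(220,225,245,240));print(u)
E
```

```text
t 30.3 tcp [0.5122 0.1478 0.2904] yaw_y 85.95445480007108 z [-0.     -0.0005 -1.    ] gap 50.98441918895147 0.0 F [ 0.4429 -0.2828  0.0638]
[336.5662 254.7971] [316.9473 209.8915] (array([ 0.5982, -0.0063,  0.1656]), np.float64(0.24180596625407857), np.float64(0.28850484968217555)) expected handle ctr ~ plug's .5996 -.0069 .1665
[229.0693 235.7333]
```

View pics/end.png

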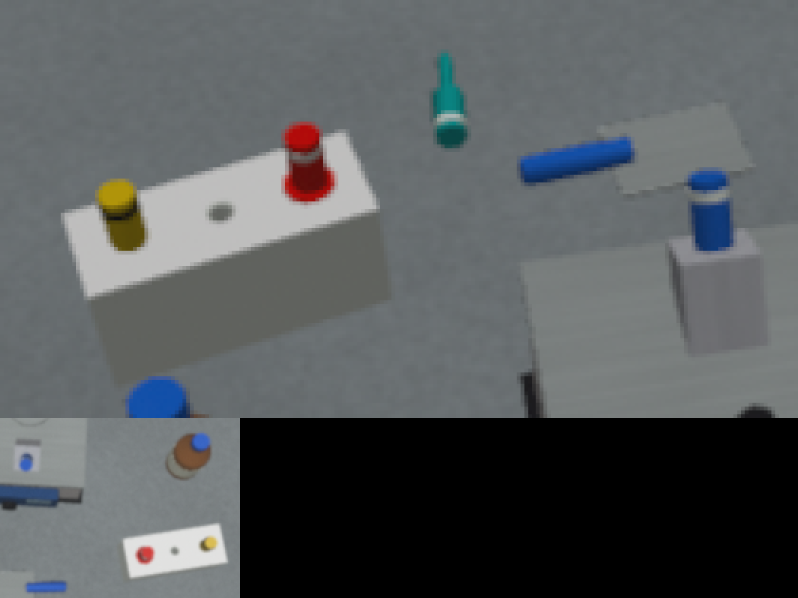

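The final crop shows the blue probe flat on the port at crop (712,210), where the plug was. The red plug is home in its ring at (305,160), and the yellow spare has not moved. Handing in.

```bash
python3 -c "
from bench import robot
print(robot.finish_job())"
```

```text
the job is handed in; nothing more can be done
None
```

I handed the job in at about 30 s of the 53 s: the last camera views show the red plug upright and home in the red-ringed hole, the blue probe seated in the slanted port and the yellow spare where it was, but no verdict came back.

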